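# Set out a matched set of stone blanks on the display stands

## Robot

A 7-joint arm with a two-finger parallel gripper is mounted at the origin on the work surface. World frame = base frame: x ahead of the robot, y to its left, z up, the work surface at z = 0. Lengths are in m, angles in rad, forces in N, time in s.
With the tool pointing down it reaches from about 0.35 to 0.9 m from the base axis. Payload 8.1 kg.
Tool frame: the origin (TCP) lies at the centre of the arm's flange, where the gripper is bolted on; the fingertips stand 178 mm ahead of it and the grasp point (between the pads) lies 159 mm ahead of it; z points along the fingers, y is the line along which they close (so a half turn about z gives the same grasp; the last joint's range is limited). The gripper opens to 92 mm and grips with 3 to 60 N. Pads are 19 mm wide; open, the fingers measure 130 mm over their backs; the gripper's body (75 mm by 190 mm) begins 47 mm behind the grasp point.
Start: joints at [-1.358, 0.434, 0.025, 1.573, -0.012, 1.134, -0.075], TCP at [0.194, 0.594, 0.405] pointing down, gripper open.
Joint ranges: [-2.62, 2.62], [-0.44, 2.09], [-1.27, 1.32], [0.08, 2.57], [-1.32, 4.46], [0.12, 2], [-2.74, 2.74]. Speed limits (rad/s): [2.22, 2.22, 3.01, 3.01, 3.14, 3.14, 3.14].

## Interface

Orientations are given as a rotation vector (axis times angle).
In Python, from cell import arm gives the robot as it stands. The module is installed in compiled form; this text tells all that it offers.
- The arm moves only by the shell command python3 -m inch 'ROWS' [FORCE]. ROWS is text: rows parted by semicolons, each of 5 numbers parted by spaces: the shift along the tool's x, y, z in m, then the turn about the tool's z in rad, then the finger opening in m, from 0 to 0.0918. In form: x y z roll fingers; .... A call has 1 to 5 rows; each row is the pose to reach, as a shift and turn from the pose commanded when the call began, along the tool's axes at that moment; what a row does not reach only later rows make up. A row lasts 1/10 s, in which the tool goes at most 50 mm and 8.59 degrees, less where a joint would pass 70% of its speed; a pose out of reach is approached as far as the arm can. A call with a gripper value outside its range is refused whole. The fingers move at their own pace and stop on an object; FORCE is the grip in N (left out, the last holds). Time passes only in rows, so rows that repeat a pose let the fingers close. It gives the time, the measured TCP pose, the force, the opening and the grip force at its end, in the units of the state.
- arm.observe(): the state, without advancing time (a new reading comes with each control period).
- arm.get_image(name): name is "side" or "top"; returns the picture (384x512x3 uint8, red, green, blue); there is no depth.
- arm.get_calibration(name): a dict with "intrinsics" (3x3 intrinsics, pixels), "pose" (4x4, takes a point from camera to world coordinates). Camera axes: x right, y up, looking along -z (the intrinsics and any distortion apply to the point x, -y, -z); pixel columns grow to the right and rows downward; lengths in m; the calibration is good to about 2 mm. A picture is of the moment at which its call begins. get_calibration takes no time and is no camera call.
- arm.sign_off(): hands the job in; it is judged then, once.
Trained networks look in the newest picture that a camera, given by its name, has taken for a name from the list of things; names that differ only in an ending like _2 or _b are one class to them, and where a whole thing is asked for, a point or a joint stands for the part that bears it (a point fixed in the world has none). Each returns a list of dicts, best first, with "conf" (0 to 1); they miss things now and then, are a little off and sometimes report something else, mostly with a low value. They report only what shows in the picture. A call takes as long as a camera call. They do not tell look-alikes from the thing itself.
- arm.look_for(camera, query): "point" ([row, column] in pixels, amid what is visible of it).
- arm.silhouettes(camera, query): "region" (384x512 bool, what is visible of it) and "point" ([row, column] in pixels, amid what is visible of it).
- arm.place_of(camera, query): "point" ([row, column] in pixels: a listed point, or the origin of a listed thing).
The state is a dict: "clock": time; "joints": joint angles; "dq": joint speeds; "joint_efforts": joint torques, N m; "position": TCP position; "ee_rot": TCP orientation; "force": force on the tool from outside, world axes, zero at the start; "ft_torque": the same for the moment, N m; "width": opening from 0.0 (shut) to 1.0 (fully open); "gripper_force": force on a finger pad.
Only numpy, scipy, OpenCV 4.12 (cv2) and the standard library are available. Lean on these libraries where they do the work, as an engineer would, in place of code of your own. Each camera call takes 0.05 s, during which the arm holds its last target. There are 200 camera calls.

## Task

Set out the stone set for the buyer's photo: lay the large disc in the middle of the round wooden stand with the small solid disc centred on top of it, lay the pierced disc midway between the two brass posts on their wooden base, and set the square block in the middle of the square stand with its sides parallel to the stand's. Lay the bar flat on the table behind the square stand (on the side away from the robot), centred on the stand's back edge and parallel to it, with a gap of 2 cm. Leave the L-shaped and the triangular offcut where they lie.

Things in the scene. Friction and masses are not known exactly. Their poses are not given: they have to be found in the camera images.
- large_disc_c (a point): Large solid disc of green stone, diameter 62 mm, 22 mm thick, about 200 g, lying flat on the table. The point is its centre, half-way up; its z axis is upright. 
- small_disc_c (a point): Small solid disc of green stone, diameter 38 mm, 16 mm thick, about 55 g, lying flat on the table. The point is its centre, half-way up; its z axis is upright. 
- ring_c (a point): Pierced disc of green stone, diameter 56 mm with a round hole of 20 mm through its middle, 14 mm thick, about 90 g, lying flat on the table. The point is its centre, half-way up; its z axis is upright. 
- square_block_c (a point): Square block of green stone, 44 x 44 mm (along its x and y axes), 24 mm high, about 140 g, standing on the table. The point is its centre, half-way up; its z axis is upright. 
- bar_c (a point): Bar of green stone, 90 mm long (along its y axis), 28 mm wide (x axis), 22 mm high, about 165 g, lying flat on the table. The point is its centre, half-way up; its z axis is upright. 
- round_stand: Round wooden display stand, diameter 90 mm, 14 mm high, with a flat top, fixed to the table. Origin: centre of its underside, at table height.
- square_stand: Square wooden display stand, 90 x 90 mm (along its x and y axes), 14 mm high, with a flat top, fixed to the table and turned by up to 15 degrees. Origin: centre of its underside. Its x axis points away from the robot, so its back edge is the one at x = +45 mm, running along its y axis.
- post_stand: Flat wooden base, 66 mm (x axis) by 116 mm (y axis) and 10 mm high, with two upright brass posts on it, 8 mm thick and 35 mm tall, at y = +48 and -48 mm; fixed to the table and turned by up to 15 degrees. Origin: centre of its underside, midway between the posts; its x axis points away from the robot.
- l_offcut_c (a point): L-shaped offcut of green stone lying among the other pieces, 18 mm high; its legs are 60 mm and 54 mm long and 22 mm wide. Not part of the set: leave it alone. The point lies half-way up, near the middle of its outline (all of it within 45 mm); its z axis is upright.
- tri_offcut_c (a point): Triangular offcut of green stone, 18 mm high, sides about 59 mm. Not part of the set: leave it alone. The point is its centre, half-way up; its z axis is upright. 
Things that resemble listed ones, but are neither listed nor needed, are in the scene too. What is shaped like the part that bears square_block_c but blue or orange is not meant.

How it is judged:
At the end, for the whole second after the job is handed in: All flat and released: large disc on round stand, pierced disc midway between posts, block on square stand, each within 12 mm; small disc on large within 10 mm; bar behind square stand, gap 7 to 33 mm, its middle within 15 mm sideways; block and bar parallel to the stand within 11 degrees (horizontal distance between large_disc_c and round_stand below 0.012 m and height (world z) of large_disc_c between 0.021 and 0.029 m and horizontal distance between small_disc_c and large_disc_c below 0.01 m and height (world z) of small_disc_c between 0.04 and 0.048 m and horizontal distance between square_block_c and square_stand below 0.012 m and height (world z) of square_block_c between 0.022 and 0.03 m and (angle between the x axis of square_block_c and the x axis of square_stand, either way round below 0.2 rad or angle between the x axis of square_block_c and the y axis of square_stand, either way round below 0.2 rad) and x of bar_c in the frame of square_stand between 0.066 and 0.092 m and y of bar_c in the frame of square_stand between -0.015 and 0.015 m and height (world z) of bar_c between 0.007 and 0.015 m and angle between the y axis of bar_c and the y axis of square_stand, either way round below 0.2 rad and horizontal distance between ring_c and post_stand below 0.012 m and height (world z) of ring_c between 0.013 and 0.021 m and linear speed of each of large_disc, small_disc, square_block, bar, ring below 0.02 m/s); the robot touches nothing.
It fails at once if the L-shaped offcut is pushed away (moved more than 20 mm) (distance of l_offcut_c from where it was at the start of the episode above 0.02 m).
It fails at once if the triangular offcut is pushed away (moved more than 20 mm) (distance of tri_offcut_c from where it was at the start of the episode above 0.02 m).
It also fails if it takes over 118 s, if anything falls off the work surface, if the arm or the gripper's body presses on something with over 40 N, if the wrist force passes 120 N, or if a joint passes its speed limit or range.

## Working session

There is one attempt and no reset: what is moved stays moved. The work goes in short steps, Python scripts to look and compute and a shell command to move; the robot and the scene stay as the last step left them, time stands still between calls to the robot, and variables do not carry over. Pictures are saved under pics/ and viewed, at most 14 in all, crops included, and the job is handed in when it is done.

```bash
mkdir -p pics; cat > h.py <<'E'
import numpy as np, cv2
from cell import arm
def ray(cam,rc,z):
    c=arm.get_calibration(cam);K=np.array(c["intrinsics"]);T=np.array(c["pose"])
    d=np.linalg.inv(K)@[rc[1],rc[0],1]; d=T[:3,:3]@[d[0],-d[1],-d[2]]
    o=T[:3,3]; return (o+d*(z-o[2])/d[2])[:2]
def save(cam,n):
    im=arm.get_image(cam); cv2.imwrite(f"pics/{n}.png",im[:,:,::-1]); return im
E
python3 - <<'E'
from h import *
for c in("top","side"):
    save(c,c+"0"); k=arm.get_calibration(c); print(k)
s=arm.observe();print(s)
H=dict(large_disc_c=.011,small_disc_c=.008,ring_c=.007,square_block_c=.012,bar_c=.011,round_stand=0,square_stand=0,post_stand=0,l_offcut_c=.009,tri_offcut_c=.009)
for n,z in H.items():
  for c in ("top","side"):
    print(n,c,[(round(d["conf"],2),np.round(d["point"]).tolist(),ray(c,d["point"],z).round(3).tolist()) for d in arm.place_of(c,n)[:3]])
E
```

```text
{'intrinsics': array([[443.595438  ,   0.        , 258.28635233],
       [  0.        , 443.595438  , 201.18720617],
       [  0.        ,   0.        ,   1.        ]]), 'pose': array([[-0.01704304,  0.99521795, -0.09618086,  0.44714359],
       [-0.99982279, -0.01619425,  0.00959869,  0.00800634],
       [ 0.00799521,  0.09632741,  0.99531759,  1.00117674],
       [ 0.        ,  0.        ,  0.        ,  1.        ]])}
{'intrinsics': array([[460.35452497,   0.        , 255.26245669],
       [  0.        , 460.35452497, 190.95950861],
       [  0.        ,   0.        ,   1.        ]]), 'pose': array([[ 0.99640043,  0.07346526, -0.0422971 ,  0.4677375 ],
       [-0.08283209,  0.73763894, -0.67009524, -0.74811867],
       [-0.01802873,  0.67118674,  0.74106904,  0.88306696],
       [ 0.        ,  0.        ,  0.        ,  1.        ]])}
{'clock': 0.1, 'joints': array([-1.35763116,  0.4351727 ,  0.02494822,  1.57401332, -0.01158622,
        1.13400458, -0.07510076]), 'dq': array([-0.00063167, -0.00112492, -0.00040445, -0.00168634,  0.00109707,
       -0.00172708, -0.00199199]), 'joint_
[... 1164 characters left out ...]
, (0.5, [121.0, 214.0], [0.42, 0.334])]
round_stand top [(0.92, [250.0, 174.0], [0.438, 0.188])]
round_stand side [(0.84, [158.0, 218.0], [0.426, 0.185])]
square_stand top [(0.92, [238.0, 337.0], [0.457, -0.178])]
square_stand side [(0.72, [268.0, 238.0], [0.46, -0.18])]
post_stand top [(0.83, [236.0, 260.0], [0.466, -0.004]), (0.69, [149.0, 345.0], [0.661, -0.202])]
post_stand side [(0.56, [210.0, 238.0], [0.469, -0.009])]
l_offcut_c top [(0.78, [151.0, 288.0], [0.656, -0.07])]
l_offcut_c side [(0.54, [218.0, 315.0], [0.655, -0.061])]
tri_offcut_c top [(0.69, [147.0, 345.0], [0.664, -0.202])]
tri_offcut_c side [(0.84, [268.0, 326.0], [0.654, -0.204]), (0.73, [179.0, 311.0], [0.666, 0.071])]
```

View pics/top0.png

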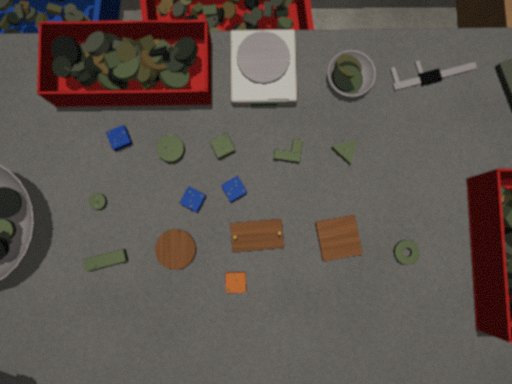

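View pics/side0.png

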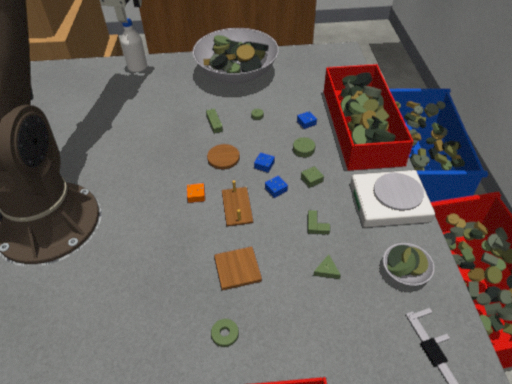

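Top view: green pieces, as (row, col): bar at (260,105), small disc (201,98), large disc (149,171), block (146,222), L (151,290), triangle (149,346) and ring (252,406). Stands: round (249,175), posts (236,258), square (238,339). The cubes are decoys. Next I refine these by colour.

```bash
cat >> h.py <<'E'
SEED=dict(bar=(.416,.339,.011,'g'),small=(.554,.357,.008,'g'),large=(.655,.19,.011,'g'),block=(.67,.078,.012,'g'),L=(.656,-.07,.009,'g'),tri=(.664,-.202,.009,'g'),ring=(.421,-.330,.007,'g'),
 round=(.438,.188,.007,'b'),post=(.466,-.004,.005,'b'),square=(.457,-.178,.007,'b'))
def proj(cam,p):
    c=arm.get_calibration(cam);K=np.array(c["intrinsics"]);T=np.array(c["pose"])
    q=T[:3,:3].T@(np.array(p)-T[:3,3]); q=K@[q[0],-q[1],-q[2]]; return q[:2]/q[2]
def seg(im,k):
    hsv=cv2.cvtColor(im,cv2.COLOR_RGB2HSV)
    r=((28,60,30),(55,255,255)) if k=='g' else ((5,90,50),(18,225,190))
    return cv2.inRange(hsv,*map(np.array,r))
def measure(cam,seeds,im=None):
    im=arm.get_image(cam) if im is None else im
    for n,(x,y,z,k) in seeds.items():
        m=seg(im,k); num,lab,st,ce=cv2.connectedComponentsWithStats(m)
        p=proj(cam,(x,y,z)); d=np.hypot(*(ce-p).T); d[st[:,4]<60]=999; d[0]=999; i=d.argmin()
        if d[i]>30: print(n,cam,"none"); continue
        cs,_=cv2.findContours((lab==i).astype(np.uint8),cv2.RETR_EXTERNAL,cv2.CHAIN_APPROX_NONE)
        c=max(cs,key=len)[:,0]
        w=np.array([ray(cam,(v,u),z) for u,v in c])
        M=cv2.moments((w*1e4).astype(np.float32)[:,None]); (rx,s,a)=cv2.minAreaRect((w*1e3).astype(np.float32))
        print(n,cam,"centroid",np.round([M['m10']/M['m00']/1e4,M['m01']/M['m00']/1e4],4),"rect",np.round(rx,1),np.round(s,1),round(a,1))
E
python3 - <<'E'
from h import *
for c in("top","side"): measure(c,SEED)
E
```

```text
bar top centroid [0.4181 0.3389] rect [418.1 338.9] [27.  91.5] 14.0
small top centroid [0.5493 0.3596] rect [548.4 360.1] [34.  35.8] 0.9
large top centroid [0.6665 0.196 ] rect [666.1 195.3] [62.  57.6] 44.2
block top centroid [0.6702 0.0784] rect [670.4  78.3] [46.5 41.6] 25.7
L top centroid [ 0.6528 -0.0752] rect [660.4 -70.7] [58.2 52. ] 81.4
tri top centroid [ 0.6569 -0.2013] rect [ 662.4 -205.1] [53.1 48.8] 49.0
ring top centroid [ 0.4244 -0.3299] rect [ 425.  -329.5] [53.8 51. ] 89.0
round top centroid [0.4398 0.1855] rect [439.5 185.5] [88.6 87.1] 44.6
post top centroid [0.4675 0.0034] rect [467.5   3.5] [ 65.2 115.3] 4.1
square top centroid [ 0.4585 -0.1796] rect [ 458.5 -179.6] [89.7 91. ] 9.2
bar side centroid [0.4187 0.3367] rect [418.9 336.8] [ 29.6 106.9] 13.1
small side centroid [0.5487 0.3575] rect [549. 358.] [43.6 30.4] 84.7
large side centroid [0.6656 0.1938] rect [665.5 192.8] [75.1 58.8] 82.1
block side centroid [0.6695 0.0766] rect [668.9  76.9] [52.7 56.5] 23.3
L side centroid [ 0.6538 -0.0786] rect [660.6 -73. ] [67.5 49.9] 80.9
tri side centroid [ 0.6569 -0.2046] rect [ 661.4 -208.2] [61.1 50.1] 45.2
ring side centroid [ 0.4238 -0.3313] rect [ 423.3 -331.9] [57.5 52.5] 86.8
round side centroid [0.4395 0.1836] rect [438.6 184.1] [96.1 86.7] 84.2
post side centroid [0.4673 0.001 ] rect [467.1   2. ] [ 66.  121.2] 4.3
square side centroid [ 0.4585 -0.1809] rect [ 458.5 -180.8] [90.9 96.1] 9.3
```

```bash
cat > go.py <<'E'
# usage: go.py x y z yawdeg(closing line, mod 180): prints the shift to type
import sys,numpy as np
from scipy.spatial.transform import Rotation as R
from cell import arm
s=arm.observe(); M=R.from_rotvec(s["ee_rot"]).as_matrix()
a=list(map(float,sys.argv[1:]))
for x,y,z,yaw in zip(*[iter(a)]*4):
    yw=np.degrees(np.arctan2(M[1,1],M[0,1])); d=(yaw-yw+90)%180-90
    print("t",round(s["clock"],1),"pos",s["position"].round(4),"yaw",round(yw,1),"w",round(s["width"]*.0918,4),"gf",round(s["gripper_force"],1),"q7",round(s["joints"][6],2),
     "| shift",(M.T@(np.array([x,y,z])-s["position"])).round(4),"roll",round(-np.radians(d),3))
E
python3 go.py .4183 .3382 .26 14
```

```text
t 1.2 pos [0.1941 0.5941 0.4047] yaw 71.9 w 0.0918 gf 0.0 q7 -0.08 | shift [-0.2926 -0.1736  0.1447] roll 1.011
```

```bash
python3 -m inch '-0.293 -0.174 0.145 1.011 0.06; -0.293 -0.174 0.145 1.011 0.06; -0.293 -0.174 0.145 1.011 0.06; -0.293 -0.174 0.145 1.011 0.06; -0.293 -0.174 0.145 1.011 0.06'; python3 go.py .4183 .3382 .26 14
```

```text
clock: 1.7
position: [0.3466, 0.4195, 0.3065]
ee_rot: [1.604, 2.701, 0.002]
force: [0.5, 1.2, -0.4]
width: 0.667
gripper_force: 0.0
t 1.7 pos [0.3466 0.4195 0.3065] yaw 28.6 w 0.0612 gf 0.0 q7 -0.36 | shift [-0.1057  0.024   0.0465] roll 0.255
```

```bash
python3 -m inch '-0.106 0.024 0.046 0.255 0.06; -0.106 0.024 0.046 0.255 0.06; -0.106 0.024 0.046 0.255 0.06; -0.106 0.024 0.046 0.255 0.06'>/dev/null; python3 go.py .4183 .3382 .182 14
```

```text
t 2.1 pos [0.4198 0.3368 0.2599] yaw 14.0 w 0.0597 gf 0.0 q7 -0.34 | shift [ 0.0019 -0.0011  0.0779] roll 0.0
```

```bash
python3 -m inch '0.001 0 0.045 0 0.05; 0.001 0 0.07 0 0.05; 0.001 0 0.078 0 0.05; 0.001 0 0.078 0 0.05'>/dev/null; python3 go.py .4183 .3382 .182 14;python3 -m inch '0 0 0 0 0.015; 0 0 0 0 0.015; 0 0 0 0 0.015; 0 0 0 0 0.015; 0 0 0 0 0.015' 30; python3 go.py .4183 .3382 .182 14
```

```text
t 2.5 pos [0.417  0.3415 0.1824] yaw 14.4 w 0.0503 gf 0.0 q7 -0.3 | shift [-0.0035  0.0004  0.0004] roll 0.007
clock: 3.0
position: [0.4178, 0.3411, 0.1838]
ee_rot: [-1.927, -2.481, -0.002]
force: [-2.1, -0.8, 7.9]
width: 0.304
gripper_force: 30.0
t 3.0 pos [0.4178 0.3411 0.1838] yaw 14.3 w 0.0279 gf 30.0 q7 -0.3 | shift [-0.003  -0.0003  0.0018] roll 0.006
```

```bash
python3 -m inch '0 0 -0.02 0 0.015; 0 0 -0.06 0 0.015; 0 0 -0.08 0 0.015; -0.05 0.01 -0.08 0 0.015; -0.1 0.02 -0.08 0 0.015'; python3 go.py .5414 -.1636 .26 9.2
```

```text
clock: 3.5
position: [0.4609, 0.2513, 0.264]
ee_rot: [1.921, 2.485, 0.004]
force: [1.3, 0.2, -1.4]
width: 0.303
gripper_force: 30.0
t 3.5 pos [0.4609 0.2513 0.264 ] yaw 14.6 w 0.0278 gf 30.0 q7 -0.16 | shift [-0.4218 -0.0266  0.0033] roll 0.094
```

```bash
python3 -m inch '-0.05 -0.003 0 0.01 0.015; -0.1 -0.006 0 0.02 0.015; -0.15 -0.01 0 0.03 0.015; -0.2 -0.013 0 0.05 0.015; -0.25 -0.016 0 0.06 0.015'>/dev/null;  python3 -m inch '-0.05 -0.003 0 0.01 0.015; -0.1 -0.006 0 0.02 0.015; -0.14 -0.01 0 0.03 0.015; -0.16 -0.013 0 0.03 0.015; -0.16 -0.013 0 0.03 0.015'>/dev/null; python3 go.py .5414 -.1636 .186 9.2
```

```text
t 4.5 pos [ 0.524  -0.1588  0.2632] yaw 8.8 w 0.0278 gf 30.0 q7 0.57 | shift [-0.0073  0.0164  0.0772] roll -0.007
```

```bash
python3 -m inch '-0.007 0.0165 0.01 -0.007 0.015; -0.007 0.0165 0.03 -0.007 0.015; -0.007 0.0165 0.06 -0.007 0.015; -0.007 0.0165 0.07 -0.007 0.015; -0.007 0.0165 0.07 -0.007 0.015'>/dev/null; python3 go.py .5414 -.1636 .184 9.2
```

```text
t 5.0 pos [ 0.5413 -0.1579  0.1917] yaw 9.6 w 0.0277 gf 30.0 q7 0.62 | shift [-0.0056 -0.0009  0.0077] roll 0.007
```

```bash
python3 -m inch '-0.006 -0.001 0 0.007 0.015; -0.006 -0.001 0.004 0.007 0.015; -0.006 -0.001 0.006 0.007 0.015; -0.006 -0.001 0.006 0.007 0.015; -0.006 -0.001 0.006 0.007 0.015'; python3 go.py .5414 -.1636 .184 9.2
```

```text
clock: 5.5
position: [0.5421, -0.1649, 0.1871]
ee_rot: [2.037, 2.392, 0.001]
force: [0.2, 0.3, -1.6]
width: 0.305
gripper_force: 30.0
t 5.5 pos [ 0.5421 -0.1649  0.1871] yaw 9.2 w 0.028 gf 30.0 q7 0.63 | shift [ 0.0014 -0.0005  0.0031] roll -0.001
```

```bash
python3 -m inch '0.001 0 0.002 0 0.015; 0.001 0 0.003 0 0.015; 0.001 0 0.003 0 0.015'; python3 -m inch '0 0 0 0 0.035; 0 0 0 0 0.035; 0 0 0 0 0.035';  python3 -m inch '0 0 -0.02 0 0.035; 0 0 -0.06 0 0.05; 0 0 -0.09 0 0.06;0 0 -0.09 0 0.06'; python3 go.py .670 .0776 .27 25.7 .670 .0776 .27 115.7
```

```text
clock: 5.8
position: [0.5419, -0.1638, 0.1839]
ee_rot: [-2.036, -2.392, -0.0]
force: [-1.1, 1.4, 1.2]
width: 0.301
gripper_force: 30.0
clock: 6.1
position: [0.5419, -0.1641, 0.1839]
ee_rot: [2.037, 2.392, 0.0]
force: [-0.1, -0.0, -0.2]
width: 0.376
gripper_force: 0.0
clock: 6.5
position: [0.5433, -0.1647, 0.2778]
ee_rot: [2.033, 2.387, 0.005]
force: [-0.6, -0.6, -0.0]
width: 0.596
gripper_force: 0.0
t 6.5 pos [ 0.5433 -0.1647  0.2778] yaw 9.1 w 0.0548 gf 0.0 q7 0.58 | shift [0.2191 0.1636 0.0083] roll -0.289
t 6.5 pos [ 0.5433 -0.1647  0.2778] yaw 9.1 w 0.0548 gf 0.0 q7 0.58 | shift [0.2191 0.1636 0.0083] roll 1.282
```

```bash
python3 -m inch '0.04 0.03 0 -0.05 0.06; 0.08 0.06 0.002 -0.11 0.06; 0.12 0.09 0.004 -0.16 0.06; 0.16 0.12 0.006 -0.22 0.06; 0.19 0.142 0.008 -0.25 0.06'>/dev/null; python3 -m inch '0.029 0.022 0 -0.039 0.065; 0.029 0.022 0 -0.039 0.065; 0.029 0.022 0 -0.039 0.065;0.029 0.022 0 -0.039 0.065' >/dev/null; python3 go.py .670 .0776 .182 25.7
```

```text
t 7.4 pos [0.6601 0.0801 0.2654] yaw 25.6 w 0.0649 gf 0.0 q7 0.41 | shift [-0.0065  0.0079  0.0834] roll -0.001
```

```bash
python3 - <<'E'
from h import *
im=arm.get_image("side")
measure("side",dict(bar=(.5414,-.1666,.011,'g'),square=SEED['square'],block=SEED['block']),im)
E
python3 go.py .670 .0776 .182 25.7
```

```text
bar side centroid [ 0.5431 -0.1687] rect [ 543.1 -168.7] [29.3 98.8] 8.4
square side centroid [ 0.4585 -0.1808] rect [ 458.5 -180.7] [91.  95.9] 9.4
block side centroid [0.669  0.0766] rect [668.1  77.2] [53.6 58.3] 22.9
t 7.5 pos [0.6602 0.0798 0.2656] yaw 25.6 w 0.065 gf 0.0 q7 0.41 | shift [-0.0062  0.008   0.0836] roll -0.002
```

```bash
python3 -m inch '-0.006 0.008 0.01 0 0.065; -0.006 0.008 0.02 0 0.065; -0.006 0.008 0.04 0 0.065;-0.006 0.008 0.05 0 0.065;-0.006 0.008 0.05 0 0.065' >/dev/null; python3 go.py .670 .0776 .182 25.7
```

```text
t 8.0 pos [0.6694 0.0792 0.2135] yaw 25.7 w 0.065 gf 0.0 q7 0.43 | shift [-0.0017 -0.      0.0315] roll -0.0
```

```bash
python3 -m inch '-0.002 0 0.015 0 0.065; -0.002 0 0.028 0 0.065; -0.002 0 0.031 0 0.065;-0.002 0 0.031 0 0.065' >/dev/null; python3 go.py .670 .0776 .182 25.7; python3 -m inch '0 0 0 0 0.03; 0 0 0 0 0.03; 0 0 0 0 0.03; 0 0 0 0 0.03; 0 0 0 0 0.03' 30 >/dev/null; python3 go.py .670 .0776 .182 25.7; python3 -m inch '0 0 -0.01 0 0.03; 0 0 -0.04 0 0.03; 0 0 -0.08 0 0.03;0 0 -0.1 0 0.03;0 0 -0.1 0 0.03'; python3 go.py .4585 -.18 .28 9.2
```

```text
t 8.3 pos [0.6708 0.0778 0.184 ] yaw 25.7 w 0.0652 gf 0.0 q7 0.44 | shift [ 0.0001 -0.0008  0.002 ] roll 0.0
t 8.8 pos [0.6711 0.0777 0.1853] yaw 25.7 w 0.0434 gf 30.0 q7 0.44 | shift [ 0.0004 -0.0011  0.0033] roll 0.0
clock: 9.35
position: [0.6724, 0.0779, 0.289]
ee_rot: [1.669, 2.656, 0.007]
force: [0.1, -0.7, -0.5]
width: 0.476
gripper_force: 30.0
t 9.3 pos [0.6724 0.0779 0.289 ] yaw 25.7 w 0.0437 gf 30.0 q7 0.41 | shift [-0.1395 -0.3046  0.0073] roll 0.288
```

```bash
python3 -m inch '-0.02 -0.043 0 0.04 0.03; -0.04 -0.087 0 0.08 0.03; -0.06 -0.13 0 0.12 0.03; -0.08 -0.174 0 0.16 0.03; -0.1 -0.217 0.005 0.2 0.03' >/dev/null; python3 -m inch '-0.02 -0.043 0 0.04 0.03; -0.037 -0.08 0 0.08 0.03; -0.04 -0.087 0 0.088 0.03;-0.04 -0.087 0 0.088 0.03;-0.04 -0.087 0 0.088 0.03' >/dev/null; python3 go.py .4585 -.18 .215 9.2
```

```text
t 10.3 pos [ 0.4454 -0.1659  0.2796] yaw 9.3 w 0.0437 gf 30.0 q7 0.61 | shift [-0.0161  0.0107  0.0646] roll 0.002
```

```bash
python3 -m inch '-0.008 0.005 0.02 0 0.03; -0.016 0.011 0.04 0 0.03; -0.016 0.011 0.06 0 0.03; -0.016 0.011 0.065 0 0.03;-0.016 0.011 0.065 0 0.03' >/dev/null; python3 go.py .4585 -.18 .2 9.2
```

```text
t 10.8 pos [ 0.4585 -0.1797  0.214 ] yaw 9.3 w 0.0438 gf 30.0 q7 0.7 | shift [-0.0004  0.      0.014 ] roll 0.002
```

```bash
python3 -m inch '0 0 0.008 0 0.03; 0 0 0.012 0 0.03; 0 0 0.014 0 0.03; 0 0 0.014 0 0.03' ; python3 -m inch '0 0 0 0 0.055; 0 0 0 0 0.055; 0 0 0 0 0.055';  python3 -m inch '0 0 -0.02 0 0.055; 0 0 -0.06 0 0.06; 0 0 -0.08 0 0.07;0 0 -0.08 0 0.07'; python3 go.py .424 -.3305 .27 4.1
```

```text
clock: 11.25
position: [0.458, -0.1806, 0.2009]
ee_rot: [-2.036, -2.393, -0.0]
force: [0.2, 0.7, -1.5]
width: 0.475
gripper_force: 30.0
clock: 11.55
position: [0.4581, -0.1807, 0.2011]
ee_rot: [2.035, 2.392, 0.0]
force: [-0.6, 0.4, -0.3]
width: 0.592
gripper_force: 0.0
clock: 11.95
position: [0.4589, -0.1811, 0.2836]
ee_rot: [2.033, 2.389, 0.004]
force: [-0.1, 0.9, 0.7]
width: 0.748
gripper_force: 0.0
t 11.9 pos [ 0.4589 -0.1811  0.2836] yaw 9.2 w 0.0686 gf 0.0 q7 0.64 | shift [-0.1418 -0.0584  0.0135] roll 0.089
```

```bash
python3 -m inch '-0.045 -0.018 0 0.03 0.075; -0.09 -0.037 0.005 0.06 0.075; -0.142 -0.058 0.013 0.089 0.075; -0.142 -0.058 0.013 0.089 0.075;-0.142 -0.058 0.013 0.089 0.075' >/dev/null; python3 -m inch '0 0 0 0 0.075;0 0 0 0 0.075'>/dev/null;  python3 go.py .424 -.3305 .182 4.1
```

```text
t 12.7 pos [ 0.4242 -0.3284  0.2676] yaw 4.3 w 0.0751 gf 0.0 q7 0.89 | shift [-0.0022 -0.0003  0.0856] roll 0.003
```

```bash
python3 -m inch '-0.002 0 0.03 0 0.075; -0.002 0 0.06 0 0.075; -0.002 0 0.08 0 0.075; -0.002 0 0.086 0 0.075;-0.002 0 0.086 0 0.075' >/dev/null;  python3 go.py .424 -.3305 .182 4.1; python3 -m inch '0 0 0 0 0.04; 0 0 0 0 0.04; 0 0 0 0 0.04; 0 0 0 0 0.04; 0 0 0 0 0.04' 25 >/dev/null; python3 go.py .424 -.3305 .182 4.1; python3 -m inch '0 0 -0.01 0 0.04; 0 0 -0.04 0 0.04; 0 0 -0.08 0 0.04;0 0 -0.1 0 0.04;0 0 -0.1 0 0.04'; python3 go.py .4675 .0025 .28 4.1
```

```text
t 13.2 pos [ 0.4239 -0.3311  0.1814] yaw 4.2 w 0.0753 gf 0.0 q7 0.96 | shift [ 0.0006  0.0001 -0.0006] roll 0.002
t 13.7 pos [ 0.424  -0.3323  0.1827] yaw 4.1 w 0.0543 gf 25.0 q7 0.96 | shift [0.0018 0.0002 0.0007] roll 0.0
clock: 14.15
position: [0.4242, -0.3329, 0.2852]
ee_rot: [2.137, 2.296, 0.002]
force: [0.9, -0.9, -1.5]
width: 0.596
gripper_force: 25.0
t 14.2 pos [ 0.4242 -0.3329  0.2852] yaw 4.1 w 0.0547 gf 25.0 q7 0.89 | shift [0.3315 0.0672 0.0045] roll 0.0
```

```bash
python3 -m inch '0.048 0.01 0 0 0.04; 0.096 0.02 0 0 0.04; 0.144 0.03 0 0 0.04; 0.192 0.04 0 0 0.04; 0.24 0.05 0 0 0.04' >/dev/null; python3 -m inch '0.046 0.009 0 0 0.04; 0.08 0.015 0 0 0.04; 0.09 0.018 0 0 0.04;0.09 0.018 0 0 0.04;0.09 0.018 0 0 0.04' >/dev/null; python3 -m inch '0 0 0 0 0.04;0 0 0 0 0.04'>/dev/null; python3 go.py .4675 .0015 .215 4.1
python3 - <<'E'
from h import *
save("side","side1")
E
```

```text
t 15.3 pos [4.675e-01 4.000e-04 2.818e-01] yaw 4.0 w 0.0544 gf 25.0 q7 0.16 | shift [0.0011 0.0001 0.0668] roll -0.002
```

View pics/side1.png

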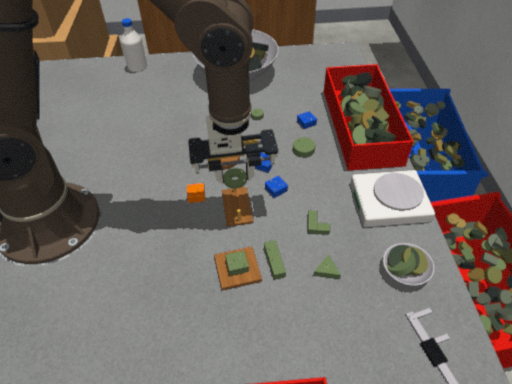

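Picture: ring held level above the posts (about row 177, col 235), block on the square stand (262,237), bar behind it (258,275). Now lowering the ring.

```bash
python3 -m inch '0.001 0 0.03 0 0.04; 0.001 0 0.06 0 0.04; 0.001 0 0.075 0 0.04; 0.001 0 0.08 0 0.04;0.001 0 0.08 0 0.04' >/dev/null;  python3 go.py .4675 .001 .1935 4.1
```

```text
t 15.9 pos [0.4676 0.0023 0.2015] yaw 4.1 w 0.055 gf 25.0 q7 0.24 | shift [-0.0013 -0.0001  0.008 ] roll -0.001
```

```bash
python3 -m inch '-0.001 0 0.004 0 0.04; -0.001 0 0.007 0 0.04; -0.001 0 0.008 0 0.04; -0.001 0 0.008 0 0.04' ; python3 -m inch '0 0 0 0 0.07; 0 0 0 0 0.07; 0 0 0 0 0.07';  python3 -m inch '0 0 -0.02 0 0.07; 0 0 -0.06 0 0.07; 0 0 -0.09 0 0.08;0 0 -0.09 0 0.08'; python3 go.py .666 .195 .27 0
```

```text
clock: 16.3
position: [0.4678, 0.002, 0.194]
ee_rot: [2.14, 2.3, 0.001]
force: [0.1, -0.2, -0.6]
width: 0.592
gripper_force: 25.0
clock: 16.6
position: [0.4678, 0.002, 0.194]
ee_rot: [2.14, 2.3, 0.001]
force: [-0.7, 0.3, 0.4]
width: 0.753
gripper_force: 0.0
clock: 17.0
position: [0.469, 0.0018, 0.2873]
ee_rot: [2.138, 2.297, 0.008]
force: [0.9, 0.3, -0.1]
width: 0.862
gripper_force: 0.0
t 17.0 pos [0.469  0.0018 0.2873] yaw 4.1 w 0.0791 gf 0.0 q7 0.16 | shift [0.1786 0.2102 0.0187] roll 0.072
```

```bash
python3 -m inch '0.03 0.035 0 0.01 0.082; 0.06 0.07 0.005 0.02 0.082; 0.09 0.105 0.01 0.04 0.082; 0.12 0.14 0.015 0.05 0.082; 0.15 0.176 0.018 0.07 0.082' >/dev/null; python3 -m inch '0.0286 0.034 0 0 0.082; 0.0286 0.034 0 0 0.082; 0.0286 0.034 0 0 0.082; 0.0286 0.034 0 0 0.082;0.0286 0.034 0 0 0.082' >/dev/null;  python3 go.py .666 .195 .182 0
```

```text
t 18.0 pos [0.6659 0.1916 0.2658] yaw 0.0 w 0.082 gf 0.0 q7 -0.12 | shift [0.0035 0.0002 0.0838] roll 0.0
```

```bash
python3 -m inch '0.003 0 0.03 0 0.082; 0.003 0 0.06 0 0.082; 0.003 0 0.076 0 0.082; 0.003 0 0.083 0 0.082;0.003 0 0.083 0 0.082' >/dev/null;  python3 go.py .666 .195 .182 0; python3 -m inch '0 0 0 0 0.05; 0 0 0 0 0.05; 0 0 0 0 0.05; 0 0 0 0 0.05; 0 0 0 0 0.05' 30 >/dev/null; python3 go.py .666 .195 .182 0; python3 -m inch '0 0 -0.01 0 0.05; 0 0 -0.04 0 0.05; 0 0 -0.08 0 0.05;0 0 -0.1 0 0.05;0 0 -0.1 0 0.05'; python3 go.py .4395 .185 .28 0
```

```text
t 18.5 pos [0.6662 0.1953 0.1825] yaw 0.1 w 0.0817 gf 0.0 q7 -0.09 | shift [-0.0003 -0.0002  0.0005] roll 0.001
t 19.0 pos [0.6667 0.1959 0.1839] yaw 0.1 w 0.0609 gf 30.0 q7 -0.09 | shift [-0.0009 -0.0007  0.0019] roll 0.002
clock: 19.5
position: [0.6676, 0.1959, 0.2871]
ee_rot: [2.217, 2.221, 0.009]
force: [0.9, -0.4, -2.3]
width: 0.659
gripper_force: 30.0
t 19.5 pos [0.6676 0.1959 0.2871] yaw 0.1 w 0.0605 gf 30.0 q7 -0.13 | shift [-0.0105 -0.2282  0.0057] roll 0.002
```

```bash
python3 -m inch '-0.002 -0.045 0 0 0.05; -0.004 -0.09 0 0 0.05; -0.006 -0.135 0 0 0.05; -0.008 -0.18 0 0 0.05; -0.01 -0.215 0 0 0.05' >/dev/null; python3 -m inch '0 -0.013 0 0 0.05; 0 -0.013 0 0 0.05; 0 -0.013 0 0 0.05;0 -0.013 0 0 0.05;0 -0.013 0 0 0.05' >/dev/null; python3 go.py .4395 .1855 .2 0
```

```text
t 20.5 pos [0.4395 0.1853 0.2827] yaw 0.1 w 0.0608 gf 30.0 q7 -0.29 | shift [ 0.0002 -0.      0.0827] roll 0.001
```

```bash
python3 -m inch '0 0 0.03 0 0.05; 0 0 0.06 0 0.05; 0 0 0.07 0 0.05; 0 0 0.076 0 0.05;0 0 0.076 0 0.05' >/dev/null;  python3 go.py .4395 .1855 .199 0
```

```text
t 21.0 pos [0.4388 0.1853 0.2067] yaw 0.1 w 0.061 gf 30.0 q7 -0.21 | shift [0.0002 0.0007 0.0077] roll 0.001
```

```bash
python3 -m inch '0 0.001 0.004 0 0.05; 0 0.001 0.006 0 0.05; 0 0.001 0.0075 0 0.05; 0 0.001 0.0075 0 0.05' ; python3 -m inch '0 0 0 0 0.075; 0 0 0 0 0.075; 0 0 0 0 0.075';  python3 -m inch '0 0 -0.02 0 0.075; 0 0 -0.06 0 0.07; 0 0 -0.08 0 0.06;0 0 -0.08 0 0.06'; python3 go.py .549 .3585 .27 30
```

```text
clock: 21.4
position: [0.4394, 0.1854, 0.1995]
ee_rot: [-2.219, -2.224, -0.001]
force: [0.1, -0.7, -1.9]
width: 0.663
gripper_force: 30.0
clock: 21.7
position: [0.4395, 0.1855, 0.1995]
ee_rot: [2.219, 2.224, 0.001]
force: [0.1, 0.3, 1.0]
width: 0.813
gripper_force: 0.0
clock: 22.1
position: [0.4404, 0.1857, 0.2819]
ee_rot: [2.219, 2.223, 0.008]
force: [0.8, 0.5, -1.1]
width: 0.668
gripper_force: 0.0
t 22.1 pos [0.4404 0.1857 0.2819] yaw 0.1 w 0.0613 gf 0.0 q7 -0.28 | shift [0.1726 0.1088 0.0129] roll -0.522
```

```bash
python3 -m inch '0.04 0.025 0 0 0.06; 0.08 0.05 0.005 0 0.06; 0.12 0.075 0.01 0 0.06; 0.155 0.098 0.013 0 0.06; 0.1726 0.109 0.013 0 0.06' >/dev/null; python3 -m inch '0 0 0 0 0.06; 0 0 0 0 0.06; 0 0 0 0 0.06' >/dev/null;  python3 go.py .549 .3585 .181 0
python3 - <<'E'
from h import *
measure("top",dict(large=(.4395,.1855,.025,'g'),small=SEED['small'],block=(.4585,-.18,.026,'g'),bar=(.5414,-.1666,.011,'g'),ring=(.4675,.0025,.017,'g')))
E
```

```text
t 22.9 pos [0.5478 0.3569 0.2657] yaw 0.0 w 0.0597 gf 0.0 q7 -0.41 | shift [0.0017 0.0013 0.0847] roll 0.001
large top centroid [0.4392 0.1853] rect [438.6 185.6] [58.9 58.8] 89.9
small top centroid [0.5497 0.36  ] rect [550.5 360.2] [34.2 35.8] 0.9
block top centroid [ 0.4579 -0.1799] rect [ 457.7 -180. ] [42.3 44.7] 10.2
bar top centroid [ 0.5429 -0.1679] rect [ 542.8 -167.9] [27.2 89.9] 9.4
ring top centroid [0.4678 0.0046] rect [468.3   4.8] [51.6 51.6] 44.1
```

All are within 2 mm. Now the small disc.

```bash
python3 -m inch '0.002 0.0015 0.03 0 0.06; 0.002 0.0015 0.06 0 0.06; 0.002 0.0015 0.076 0 0.06; 0.002 0.0015 0.084 0 0.06;0.002 0.0015 0.084 0 0.06' >/dev/null;  python3 go.py .549 .359 .181 0; python3 -m inch '0 0 0 0 0.025; 0 0 0 0 0.025; 0 0 0 0 0.025; 0 0 0 0 0.025; 0 0 0 0 0.025' 20 >/dev/null; python3 go.py .549 .359 .181 0; python3 -m inch '0 0 -0.01 0 0.025; 0 0 -0.04 0 0.025; 0 0 -0.08 0 0.025;0 0 -0.11 0 0.025;0 0 -0.11 0 0.025'; python3 go.py .4395 .1855 .29 0
```

```text
t 23.4 pos [0.5495 0.3597 0.1819] yaw 0.1 w 0.0603 gf 0.0 q7 -0.38 | shift [-0.0007 -0.0005  0.0009] roll 0.001
t 23.9 pos [0.5499 0.3604 0.1832] yaw 0.1 w 0.037 gf 20.0 q7 -0.38 | shift [-0.0014 -0.0009  0.0022] roll 0.002
clock: 24.45
position: [0.5511, 0.3606, 0.2977]
ee_rot: [2.219, 2.222, 0.012]
force: [0.0, -0.1, -0.5]
width: 0.405
gripper_force: 20.0
t 24.4 pos [0.5511 0.3606 0.2977] yaw 0.1 w 0.0372 gf 20.0 q7 -0.42 | shift [-0.175  -0.1119  0.0062] roll 0.002
```

```bash
python3 -m inch '-0.04 -0.026 0 0 0.025; -0.08 -0.052 0 0 0.025; -0.12 -0.077 0 0 0.025; -0.155 -0.1 0 0 0.025; -0.175 -0.112 0 0 0.025' >/dev/null; python3 -m inch '0 0 0 0 0.025; 0 0 0 0 0.025; 0 0 0 0 0.025' >/dev/null; python3 go.py .4395 .186 .23 0
```

```text
t 25.2 pos [0.4384 0.1859 0.2925] yaw 0.2 w 0.037 gf 20.0 q7 -0.29 | shift [0.     0.001  0.0625] roll 0.003
```

```bash
python3 -m inch '0 0.001 0.03 0 0.025; 0 0.001 0.05 0 0.025; 0 0.001 0.06 0 0.025; 0 0.001 0.063 0 0.025;0 0.001 0.063 0 0.025' >/dev/null;  python3 go.py .4395 .186 .22 0
```

```text
t 25.8 pos [0.4392 0.1853 0.2293] yaw 0.1 w 0.0368 gf 20.0 q7 -0.22 | shift [0.0007 0.0003 0.0093] roll 0.002
```

```bash
python3 -m inch '0 0 0.004 0 0.025; 0 0 0.007 0 0.025; 0 0 0.009 0 0.025; 0 0 0.009 0 0.025' ; python3 -m inch '0 0 0 0 0.055; 0 0 0 0 0.055; 0 0 0 0 0.055';  python3 -m inch '0 0 -0.02 0 0.055; 0 0 -0.06 0 0.06; 0 0 -0.1 0 0.06;0 0 -0.12 0 0.06; 0 0 -0.12 0 0.06'; python3 -m inch '0.05 0.02 0 0 0.06; 0.1 0.04 0 0 0.06;0.15 0.06 0 0 0.06;0.2 0.08 0 0 0.06;0.24 0.08 0 0 0.06' >/dev/null
python3 -m inch '0 0 0 0 0.06;0 0 0 0 0.06' >/dev/null
python3 - <<'E'
from h import *
for c in("top","side"):
    im=save(c,c+"2")
    measure(c,dict(large=(.4395,.1855,.025,'g'),block=(.4585,-.18,.026,'g'),bar=(.5414,-.1666,.011,'g'),ring=(.4675,.0025,.017,'g'),L=SEED['L'],tri=SEED['tri']),im)
a=cv2.imread("pics/top2.png");b=cv2.imread("pics/side2.png")
f=lambda i,r,c:cv2.resize(i[r:r+150,c:c+200],(800,300*2))
cv2.imwrite("pics/z2.png",np.hstack([cv2.resize(a[180:300,120:240],(400,400)),cv2.resize(b[110:230,160:280],(400,400))]))
E
```

```text
clock: 26.15
position: [0.4389, 0.185, 0.2203]
ee_rot: [-2.219, -2.224, -0.0]
force: [0.9, -0.5, -1.3]
width: 0.4
gripper_force: 20.0
clock: 26.45
position: [0.439, 0.185, 0.2205]
ee_rot: [2.219, 2.224, 0.001]
force: [0.2, -0.3, 1.0]
width: 0.585
gripper_force: 0.0
clock: 26.95
position: [0.4398, 0.1852, 0.3432]
ee_rot: [2.219, 2.223, 0.009]
force: [1.1, -0.3, -0.8]
width: 0.652
gripper_force: 0.0
large top centroid [0.4392 0.1852] rect [439.1 185. ] [59.1 59.5] 44.6
block top centroid [ 0.4579 -0.18  ] rect [ 457.8 -180.3] [42.3 44.6] 9.5
bar top centroid [ 0.543  -0.1678] rect [ 542.8 -168. ] [27.4 90.4] 8.8
ring top centroid [0.4678 0.0046] rect [468.3   4.8] [51.6 51.6] 44.1
L top centroid [ 0.6531 -0.0755] rect [660.6 -70.4] [58.2 51.7] 81.4
tri top centroid [ 0.6567 -0.2016] rect [ 659.1 -196.1] [45.7 55.2] 74.1
large side centroid [0.4388 0.1842] rect [439.9 184.7] [81.  57.7] 88.9
block side centroid [ 0.4581 -0.1807] rect [ 458.3 -180.8] [44.6 54.8] 8.2
bar side centroid [ 0.5431 -0.1688] rect [ 543.  -168.7] [28.9 98.9] 8.8
ring side centroid [0.4676 0.0043] rect [467.6   3.4] [59.3 52.5] 85.9
L side centroid [ 0.6539 -0.0786] rect [660.7 -72.6] [66.8 50. ] 80.9
tri side centroid [ 0.6569 -0.2045] rect [ 659.1 -197.3] [57.2 54.4] 74.3
```

View pics/z2.png

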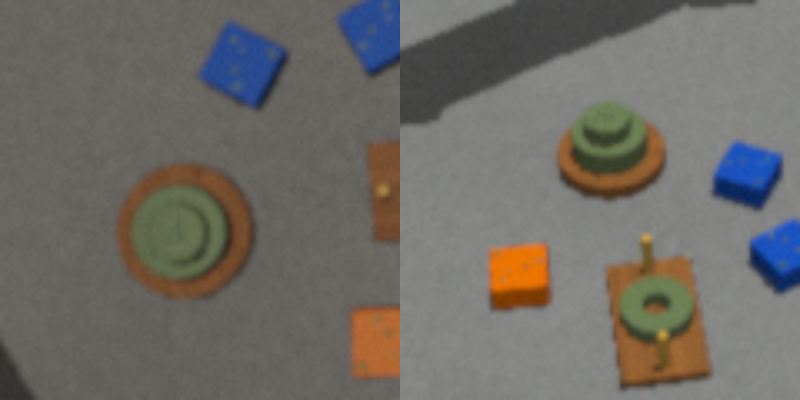

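View pics/top2.png

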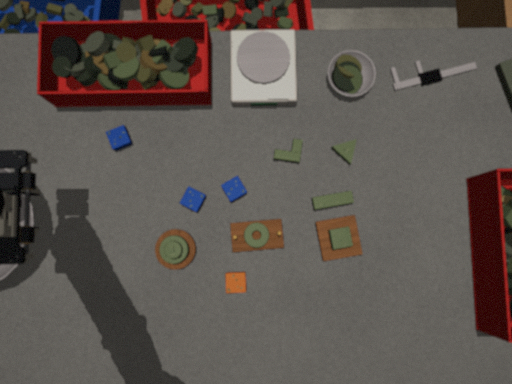

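The pictures show the small disc stacked on the large one on the round stand (top view 249,174). The ring is between the posts (235,257), the block on the square stand (238,341) and the bar behind it (201,333). The offcuts haven't moved.

```bash
python3 -c "from cell import arm; print(arm.sign_off())"
```

```text
the job is handed in; nothing more can be done
None
```

The stone set is laid out as asked and handed in at about 27 s of the 118 s allowed; by the last images every piece is within its limits and both offcuts are where they lay, but no verdict was returned.

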